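Park the film cutter along its rail and shut the dispenser

ROBOT

A 6-joint arm with a two-finger parallel gripper is mounted at the origin on a cart in front of the work surface, level with it; the furniture and walls round the work are solid. World frame = base frame: x ahead of the robot, y to its left, z up, the work surface at z = 0. Lengths are in mm, angles in rad, forces in N, time in s.
With the tool pointing down it reaches from about 400 to 925 mm from the base axis. Payload 12.5 kg.
Tool frame: the origin (TCP) lies at the very end of the fingers, on their centre line; the grasp point (between the pads) lies 19 mm behind it (robot.tcp_to_grasp is the distance from the TCP to the grasp point, in mm); z points along the fingers, y is the line along which they close (so a half turn about z gives the same grasp; the last joint's range is limited). The gripper opens to 95 mm and grips with 3 to 60 N. Pads are 20 mm wide; open, the fingers measure 119 mm over their backs; the gripper's body (75 mm by 180 mm) begins 59 mm behind the grasp point.
Start: joints at [-1.235, 0.491, 1.559, -0, 1.092, -0.106], TCP at [267.254, -564.998, 214.661] pointing down, gripper open.
Joint ranges: [-3.1, 3.1], [-0.84, 2.19], [0.05, 2.79], [-1.13, 4.28], [0.06, 2.93], [-2.69, 2.69]. Speed limits (rad/s): [2.22, 2.22, 2.79, 3.14, 3.14, 3.14].

INTERFACE

Orientations are given as a unit quaternion [w, x, y, z].
In Python, from station import robot gives the robot as it stands. The module is installed in compiled form; this text tells all that it offers.
- The arm moves only by the shell command python3 -m jog 'ROWS' [FORCE]. ROWS is JSON, a list of rows, each a list of 3 entries, a list of its own where there are three numbers: the closure, from -1 (fully open) to 1 (shut), then the shift along the tool's x, y, z in mm, then the turn, a rotation vector about the tool's x, y, z in rad. A call has 1 to 5 rows; each row is the pose to reach, as a shift and turn from the pose commanded when the call began, along the tool's axes at that moment; what a row does not reach only later rows make up. A row lasts 1/10 s, in which the tool goes at most 50 mm and 8.59 degrees, less where a joint would pass 70% of its speed; a pose out of reach is approached as far as the arm can. A call with a gripper value outside its range is refused whole. The fingers move at their own pace and stop on an object; FORCE is the grip in N (left out, the last holds). Time passes only in rows, so rows that repeat a pose let the fingers close. It gives the time, the measured TCP pose, the force, the opening and the grip force at its end, in the units of the state.
- robot.sense(): the state, without advancing time (a new reading comes with each control period).
- robot.grab_frame(name): name is "scene" or "top"; returns a dict with "pixels" (400x640x3 uint8, red, green, blue), "fx", "fy", "cx", "cy" (pixels), "view" (4x4, takes a point from world to camera coordinates). Camera axes: x right, y down, z forward; pixel columns grow to the right and rows downward; lengths in mm; the calibration is good to about 2 mm. A picture is of the moment at which its call begins. There is no depth.
- robot.job_done(): hands the job in; it is judged then, once.
Trained networks look in a picture, given as the dict that the camera call returned (one of the last four; its "shot" number tells which), for a name from the list of things; names that differ only in an ending like _2 or _b are one class to them, and where a whole thing is asked for, a point or a joint stands for the part that bears it (a point fixed in the world has none). Each returns a list of dicts, best first, with "score" (0 to 1); they miss things now and then, are a little off and sometimes report something else, mostly with a low value. They report only what shows in the picture. A call takes as long as a camera call.
- robot.masks_of(picture, label): "region" (400x640 bool, what is visible of it) and "xy" ([column, row] in pixels, amid what is visible of it).
The state is a dict: "clock": time; "joint_positions": joint angles; "joint_velocities": joint speeds; "effort": joint torques, N m; "ee_pos": TCP position; "orientation": TCP orientation; "contact_force": force on the tool from outside, world axes, zero at the start; "wrist_torque": the same for the moment, N m; "opening": finger opening in mm; "grip_force": force on a finger pad.
Only numpy, scipy, OpenCV 4.12 (cv2) and the standard library are available. Lean on these libraries where they do the work, as an engineer would, in place of code of your own. Each camera call takes 0.05 s, during which the arm holds its last target. There are 200 camera calls.

TASK

Put the cling-film dispenser on the board back in order after use: with the tips of the closed fingers push the black cutter lightly and steadily along its rail, all the way into the pocket at the rail's right-hand end, then swing the open lid over from behind and press it fully shut. Only push, grip and lift nothing, and leave the dispenser and the things around it where they stand.

Things in the scene. Friction and masses are not known exactly. Their poses are not given: they have to be found in the camera images.
- dispenser: Cling-film dispenser: white box 110 mm deep (x), 364 long (y), 70 high in front and at the ends, 92 at the rear, loose on rubber feet on a board 24 mm thick. 2 to 3 kg; sideways pushes above about 8 N may slide it. Origin: centre of its underside; x points from its front (robot side) to its rear, y along it to the left, z up. The cutter's rail runs along its front, the lid is hinged at its rear.
- rail_mid (a point): Middle of the rail, on the dispenser at x = -39, y = 0, z = 70 mm (level of the tops of the two aluminium ribs the cutter runs on); axes as the dispenser's. The rail is open above and free from y = -138 mm (pocket's mouth) to +166 mm (a low stop, 6 mm above the ribs).
- dock (a point): Where cutter_top lies when the cutter is fully home in the pocket: on the dispenser at x = -39, y = -140, z = 92 mm; axes as the dispenser's. The pocket is two grey cheeks, 20 mm apart, tops at z = 88 mm, from y = -178 to -138 mm, closed by an end stop at y = -156 mm. The parked tab's left 12 mm stand out of it, so fingers pushing its left face stay clear of the cheeks.
- cutter_top (a point): Middle of the top of the cutter's tab, z = 92 mm above the dispenser's underside; axes as the dispenser's. The cutter is black: a carriage 24 mm (x) by 30 (y), 6 high, on the ribs and on it a tab 14 mm (x) by 28 (y); 23 high in all. It slides only along the rail, resists with about 1.6 N and stays where it is left.
- lid (a joint): Angle of the lid in rad: 0 shut, 1.57 upright, 1.92 fully open, leaning back. Its hinge is stiff (about 0.15 N m), so it stays where it is left and must be pushed all the way. A rubber press strip under its front, 24 mm deep, lands on the ribs to hold the film; it ends just left of the pocket, so the lid cannot shut on a cutter left on the rail.
- lid_hinge (a point): Middle of the lid's hinge line, on the dispenser at x = 55.5, z = 95.5 mm. This frame turns with the lid: x lies in the lid and points from its front edge to the hinge, y along the hinge, z out of its outer face.
- lid_front (a point): Point on the lid's outer face 100 mm from the hinge line, mid-length: where to press. Axes as lid_hinge. The lid is a grey plate 3 mm thick, 372 long, 114 from hinge to front edge, its outer face 3 mm above the hinge line; 20 mm skirts hang from its front and ends (pointing to the robot while open), the front one with a 90 mm wide lip 7 mm further out.
- cutter (a joint): Travel of the cutter in m: 0 at the left end of the rail (cutter at y = +140 mm of the dispenser), growing to the right, 0.280 fully home in the pocket (y = -140 mm).
- shaker: Steel shaker, cylinder 55 mm across, 86 mm tall, standing on the board some 7 cm beyond the dispenser's left end. Origin: centre of its underside. Bystander.
- garlic: Bulb of garlic, 60 mm across, 59 mm tall, on the board some 9 cm beyond the dispenser's right end. Origin: centre of its underside. Bystander.
- bottle_a: Squeeze bottle, 55 mm across, 165 mm tall, at the right of the board, behind the garlic. Origin: centre of its underside. Bystander.
- bottle_b: Second squeeze bottle, 55 mm across, 160 mm tall, nearer to the robot than the first. Origin: centre of its underside. Bystander.
- spice: Spice jar with a dark cap, 41 mm across, 105 mm tall, at the back of the board. Origin: centre of its underside. Bystander.
- spoon: Steel tasting spoon, 184 x 38 x 15 mm, lying in front of the board. Origin: centre of its underside. Bystander.

How it is judged (in metres and radians):
On the way, in this order (a step that is already met when the one before it is completed fails the run):
1. the fingertips lead the cutter along the middle of the rail, lid open (value of joint cutter between 0.14 and 0.26 m and distance between the grasp point and cutter_top below 0.09 m and value of joint lid above 1.2 rad), for 0.1 s.
2. the cutter is home in the pocket, lid still open (value of joint cutter above 0.276 m and value of joint lid above 1.2 rad), for 0.2 s.
3. the lid is shut over it (value of joint cutter above 0.276 m and value of joint lid below 0.05 rad), for 0.2 s.
At the end, for the whole second after the job is handed in: The cutter is within 4 mm of the end of its travel in the pocket, the lid is shut to within 0.05 rad (5 mm at its front edge), and the dispenser stands at rest, upright and within 20 mm of where it stood (all of step 3 and distance of dispenser from where it was at the start of the episode below 0.02 m and angle between dispenser's own z axis and vertical below 0.05 rad and linear speed of dispenser below 0.01 m/s); the robot touches nothing.
It fails at once if the dispenser is shifted by more than 20 mm, tipped or lifted (distance of dispenser from where it was at the start of the episode above 0.02 m or angle between dispenser's own z axis and vertical above 0.08 rad or height (world z) of dispenser above 0.034 m).
It fails at once if the cutter is handled roughly: pushed with more than 20 N, or flicked along faster than 0.5 m/s ((value of joint lid above 1.2 rad and contact force between the fingers and dispenser above 20 N) or velocity of joint cutter above 0.5 m/s).
It fails at once if the lid is brought down before the cutter is home (value of joint lid below 1 rad and value of joint cutter below 0.27 m).
It fails at once if the cutter's tab or the lid's edge is gripped between the fingers (contact force between the fingers and dispenser above 0.5 N and ((x of the grasp point in the frame of cutter_top between -0.03 and 0.03 m and y of the grasp point in the frame of cutter_top between -0.008 and 0.008 m and z of the grasp point in the frame of cutter_top between -0.03 and 0.012 m) or (x of the grasp point in the frame of lid_front between -0.02 and 0.09 m and y of the grasp point in the frame of lid_front between -0.2 and 0.2 m and z of the grasp point in the frame of lid_front between -0.02 and 0.003 m))).
It fails at once if a bystander is moved by more than 25 mm (distance of any of shaker, garlic, bottle_a, bottle_b, spice, spoon from where it was at the start of the episode above 0.025 m).
It also fails if it takes over 54 s, if anything falls off the work surface, if the arm or the gripper's body presses on something with over 40 N, if the wrist force passes 120 N, or if a joint passes its speed limit or range.

## Working session

There is one attempt and no reset: what is moved stays moved. The work goes in short steps, Python scripts to look and compute and a shell command to move; the robot and the scene stay as the last step left them, time stands still between calls to the robot, and variables do not carry over. Pictures are saved under pics/ and viewed, at most 10 in all, crops included, and the job is handed in when it is done.

```bash
mkdir -p pics
cat > h.py <<'E'
import numpy as np, cv2
from station import robot
def proj(f,P):
    P=np.atleast_2d(P); c=(f["view"]@np.c_[P,np.ones(len(P))].T)[:3]
    return np.c_[f["fx"]*c[0]/c[2]+f["cx"], f["fy"]*c[1]/c[2]+f["cy"]]
def at_z(f,uv,z):
    R=f["view"][:3,:3]; t=f["view"][:3,3]; o=-R.T@t
    d=R.T@np.array([(uv[0]-f["cx"])/f["fx"],(uv[1]-f["cy"])/f["fy"],1])
    return o+d*(z-o[2])/d[2]
def save(f,n): cv2.imwrite(n,f["pixels"][:,:,::-1])
E
python3 - <<'E'
from h import *
s=robot.sense(); print(s)
for n in ("scene","top"):
    f=robot.grab_frame(n); save(f,f"pics/{n}0.png"); print(n,f["fx"],np.round(f["view"],3).tolist())
    for l in ("dispenser","cutter_top","lid_hinge","dock","shaker","garlic","bottle_a","spice","spoon"):
        r=robot.masks_of(f,l)
        for q in r[:2]:
            m=q["region"]; ys,xs=np.where(m); print(l,round(q["score"],2),np.round(q["xy"]),m.sum(),xs.min(),xs.max(),ys.min(),ys.max())
E
```

```text
{'clock': 0.0, 'joint_positions': array([-1.23458242e+00,  4.91550959e-01,  1.55945513e+00, -8.00297814e-06,
        1.09168720e+00, -1.05626714e-01]), 'joint_velocities': array([-0.00143989, -0.00022652,  0.0010445 , -0.00026188, -0.00072641,
       -0.00086687]), 'effort': array([-1.15585855e-03, -6.12645578e+01, -2.58190405e+01,  6.91840751e-02,
        4.81327402e-02, -1.26604650e-04]), 'ee_pos': array([ 267.17535022, -564.74568531,  214.06513167]), 'orientation': array([-5.46259038e-04,  9.75695645e-01,  2.19129427e-01, -6.68343723e-05]), 'contact_force': array([-0.37819688,  0.96249838, -0.22968225]), 'wrist_torque': array([-0.00265442, -0.03657703, -0.01491932]), 'grip_force': 0.0, 'opening': 94.88899786569736}
scene 373.1129768813303 [[-0.647, -0.762, 0.018, 344.189], [-0.425, 0.342, -0.838, 329.14], [0.633, -0.55, -0.545, 749.84], [0.0, 0.0, 0.0, 1.0]]
dispenser 0.85 [307. 195.] 11505 236 381 141 257
dispenser 0.61 [300. 174.] 5326 237 365 141 208
cutter_top 0.71 [293. 224.] 84 286 296 218 227
lid_hinge 0.75 [300. 172.] 5369 237 365 141 209
dock 0.67 [304. 197.] 11422 237 381 141 256
dock 0.48 [374. 262.] 85 363 377 254 266
shaker 0.97 [221. 245.] 781 209 234 232 269
bottle_a 0.89 [386. 159.] 587 376 394 136 179
bottle_a 0.61 [366. 146.] 316 359 372 128 171
top 515.5780382046232 [[-0.005, -1.0, 0.014, -25.675], [-0.997, 0.004, -0.078, 550.183], [0.078, -0.014, -0.997, 1403.473], [0.0, 0.0, 0.0, 1.0]]
dispenser 0.78 [300. 176.] 9360 230 385 131 223
lid_hinge 0.63 [308. 157.] 3386 231 384 131 184
dock 0.55 [306. 176.] 9316 231 385 131 223
dock 0.33 [306. 161.] 3637 231 385 131 186
shaker 0.75 [199. 174.] 453 186 211 165 187
bottle_a 0.93 [446. 154.] 547 430 460 145 168
bottle_a 0.61 [436. 124.] 539 422 450 112 137
spice 0.68 [278. 110.] 317 272 288 102 124
spoon 0.94 [355. 257.] 408 307 373 250 263
```

Run:
```python
import cv2
t=cv2.imread('pics/top0.png')[90:280,170:490]; s=cv2.imread('pics/scene0.png')[110:300,180:420]
cv2.imwrite('pics/t1.png',cv2.resize(t,None,fx=2.5,fy=2.5,interpolation=cv2.INTER_CUBIC)); cv2.imwrite('pics/s1.png',cv2.resize(s,None,fx=3,fy=3,interpolation=cv2.INTER_CUBIC))
```

```text
(no output)
```

View pics/t1.png

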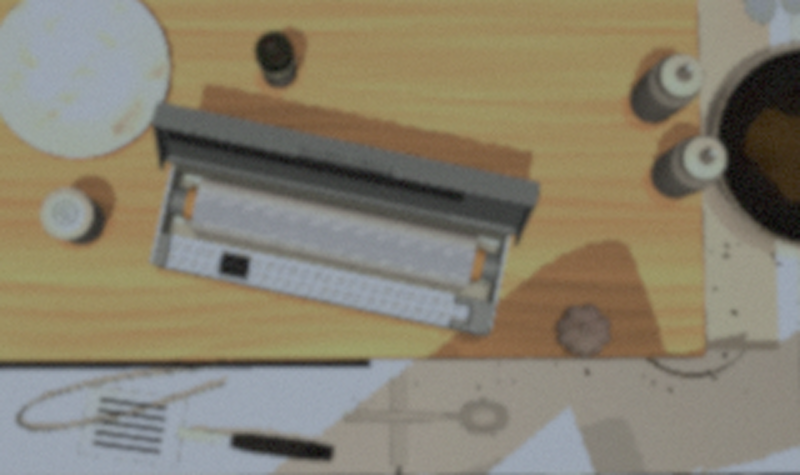

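View pics/s1.png

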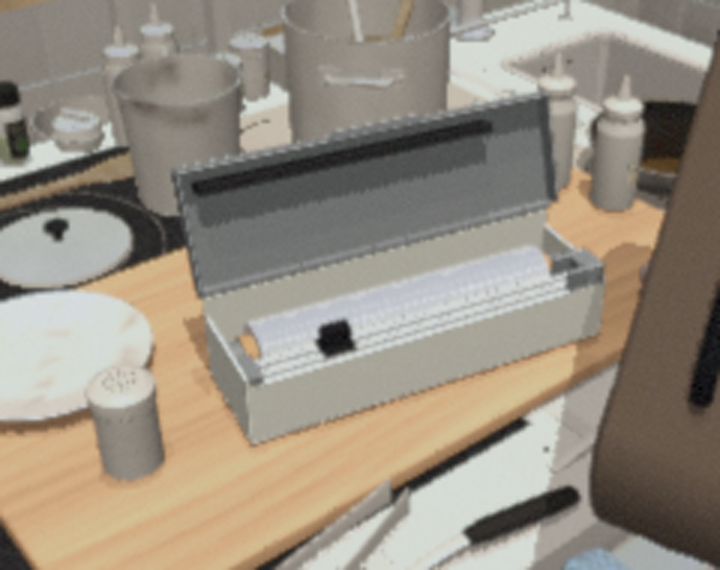

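The top view shows the dispenser turned about 13° with its right end nearer the robot, front corners at full-image (231,196) and (366,223). The black cutter is at about (264,196), and the lid is open behind. The scene view shows the same, with the front top corners at about (265,237) and (381,197) and the cutter at about (292,223).

```bash
cat > fit.py <<'E'
from h import *
from scipy.optimize import least_squares
T=robot.grab_frame("top"); S=robot.grab_frame("scene")
t=lambda u,v:(170+u/2.5,90+v/2.5); s=lambda u,v:(180+u/3,110+v/3)
H=182;B=55
def lidp(r,y,h,a): # r from hinge, h out of outer face ; lid plane
    # frame: x from front edge to hinge; shut => x=+X ; opening rotates about y
    return np.array([55.5-r*np.cos(a)+h*np.sin(a),y,95.5+r*np.sin(a)+h*np.cos(a)])
obs=[(T,t(153,265),(-B,H,70)),(T,t(491,333),(-B,-H,70)),(S,s(255,380),(-B,H,70)),(S,s(602,265),(-B,-H,70)),
 (S,s(257,441),(-B,H,0)),(S,s(601,330),(-B,-H,0)),
 (T,t(157,103),('l',114,186,3)),(T,t(538,184),('l',114,-186,3)),(S,s(175,175),('l',114,186,3)),(S,s(548,97),('l',114,-186,3))]
def W(p,q):
    c,si=np.cos(p[2]),np.sin(p[2]); q=lidp(*q[1:],p[4]) if q[0]=='l' else np.array(q,float)
    return np.array([p[0]+c*q[0]-si*q[1],p[1]+si*q[0]+c*q[1],p[3]+q[2]])
def res(p): return np.concatenate([proj(f,W(p,q))[0]-uv for f,uv,q in obs])
r=least_squares(res,[600,50,-.2,24,1.9],loss='soft_l1',x_scale=[10,10,.05,5,.1])
p=r.x; print(np.round(p,3)); print(np.round(res(p).reshape(-1,2),1).tolist())
# cutter: black blob near rail, tri-angulated
Z=p[3]
def blob(f):
    g=f["pixels"].max(2); best=None
    a=proj(f,[W(p,(-39,y,85)) for y in range(-150,151,2)])
    m=np.zeros(g.shape,np.uint8); cv2.polylines(m,[a.astype(int)],False,1,13); m&=(g<60).astype(np.uint8)
    n,l,st,c=cv2.connectedComponentsWithStats(m); k=1+st[1:,4].argmax(); return c[k],st[k]
for f in (T,S):
    c,st=blob(f)
    ys=np.arange(-150,150.5,.5); d=np.linalg.norm(proj(f,[W(p,(-39,y,81)) for y in ys])-c,axis=1); print(c,st,ys[d.argmin()],d.min())
np.save('p.npy',p)
for f,n,o in ((T,'t2',(170,90,320,190,2.5)),(S,'s2',(180,110,240,190,3))):
    im=f["pixels"][:,:,::-1].copy(); im=cv2.resize(im,None,fx=4,fy=4,interpolation=cv2.INTER_CUBIC)
    def L(qs,col):
        cv2.polylines(im,[(proj(f,[W(p,q) for q in qs])*4+2).astype(int)],False,col,1)
    L([(-B,H,70),(-B,-H,70),(-B,-H,0),(-B,H,0),(-B,H,70),(B,H,70)],(0,0,255)); L([('l',0,186,3),('l',114,186,3),('l',114,-186,3),('l',0,-186,3)],(0,255,0))
    L([(-39,166,70),(-39,-138,70)],(255,0,0)); L([(-49,-178,88),(-49,-138,88),(-29,-138,88),(-29,-178,88)],(255,0,255))
    x,y,w,h,_=o; cv2.imwrite(f'pics/{n}.png',cv2.resize(im[4*y:4*y+4*h,4*x:4*x+4*w],(800,int(800*h/w)) if n=='t2' else (750,594)))
E
python3 fit.py
```

```text
[ 5.52349e+02  9.67600e+00 -2.02000e-01  2.62670e+01  1.81900e+00]
[[-0.3, -0.5], [1.2, -0.3], [-1.6, 0.4], [1.9, 2.3], [-0.3, 1.3], [-0.1, 0.3], [0.2, 1.6], [1.6, 0.1], [-0.1, -3.1], [-2.6, -3.3]]
[263.3968254  195.74603175] [259 192  10   8  63] 97.5 0.20556507766588017
[291.08235294 222.36470588] [286 218  12  10  85] 100.0 1.2346559039676859
```

View pics/t2.png

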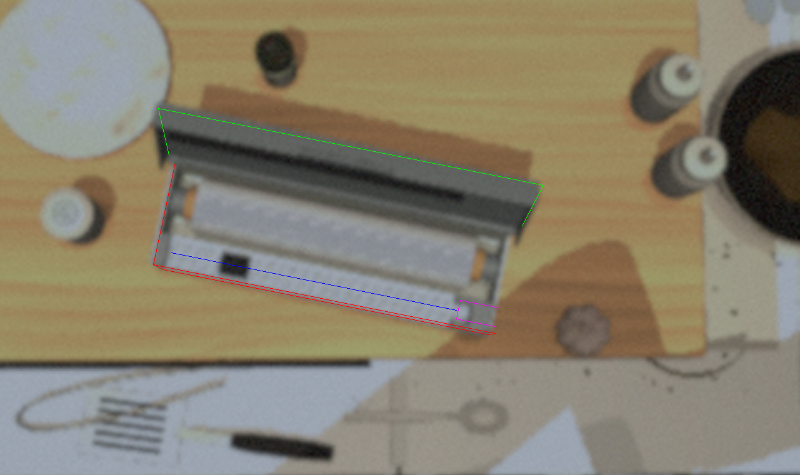

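View pics/s2.png

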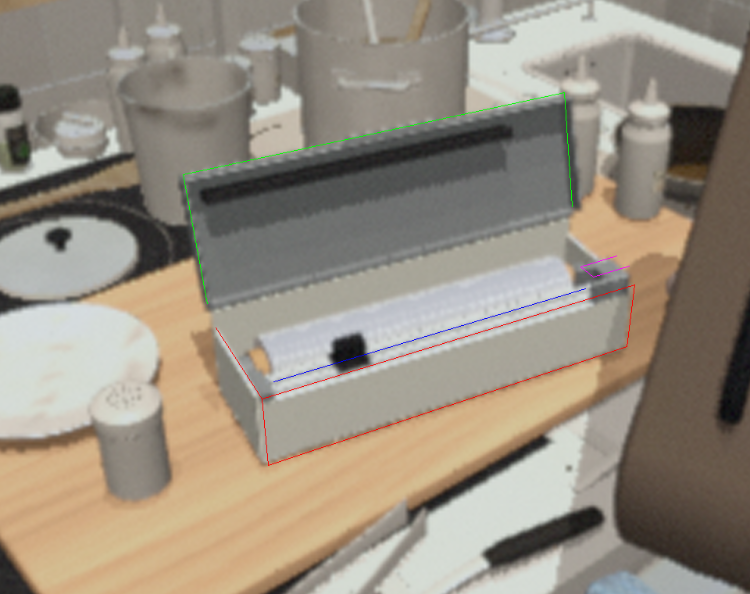

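The overlay agrees to within about 1–2 px (2–4 mm). Measured underside height is 26 mm against the expected 24, and the cutter is at y≈98 on the rail in both views, 0.2 px off the rail line in the top view. That is good enough to act on.

```bash
cat > go.py <<'E'
# usage: go.py x y z [pitch]  target TCP in dispenser frame (mm; z above dispenser underside, z0=24), tool y along dispenser y
import sys
from h import *
from scipy.spatial.transform import Rotation as R
p=np.load('p.npy'); yaw=p[2]; a=[float(v) for v in sys.argv[1:]]
D=R.from_euler('z',yaw); org=np.array([p[0],p[1],24.])
s=robot.sense(); w=s["orientation"]; C=R.from_quat([w[1],w[2],w[3],w[0]])
cur=D.inv().apply(s["ee_pos"]-org)
G=D*R.from_euler('y',a[3] if len(a)>3 else 0)*R.from_euler('x',np.pi)
print("t",s["clock"],"disp-frame TCP",np.round(cur,1),"F(disp)",np.round(D.inv().apply(s["contact_force"]),1),"open",round(s["opening"],1))
tgt=org+D.apply(a[:3]); print("world",np.round(tgt),"shift",np.round(C.inv().apply(tgt-s["ee_pos"]),1),"turn",np.round((C.inv()*G).as_rotvec(),3))
E
python3 go.py -39 138 176
```

```text
t 1.1 disp-frame TCP [-163.7 -620.3  190.7] F(disp) [-0.7 -0.4  0.3] open 94.8
world [542. 153. 200.] shift [ 555.1 -531.4   14.6] turn [ 0.    -0.     0.644]
```

```bash
python3 -m jog '[[1,[34,-33,-2],[0,0,0.12]],[1,[68,-66,-4],[0,0,0.24]],[1,[102,-99,-6],[0,0,0.36]],[1,[136,-132,-8],[0,0,0.48]],[1,[170,-165,-10],[0,0,0.60]]]' 10; python3 go.py -39 138 176
```

```text
clock: 1.6
ee_pos: [350.7, -341.4, 224.9]
orientation: [0.0, 0.997, -0.082, 0.0]
contact_force: [1.5, 0.4, 0.8]
opening: 60.2
grip_force: 0.0
t 1.6 disp-frame TCP [-126.9 -384.5  200.9] F(disp) [1.4 0.7 0.8] open 60.2
world [542. 153. 200.] shift [ 108.2 -518.7   24.7] turn [ 0.    -0.     0.039]
```

```bash
python3 -m jog '[[1,[10,-47,0],[0,0,0.04]],[1,[20,-94,0],[0,0,0.04]],[1,[30,-141,0],[0,0,0.04]],[1,[40,-188,0],[0,0,0.04]],[1,[50,-235,0],[0,0,0.04]]]'; python3 go.py -39 138 176
```

```text
clock: 2.1
ee_pos: [437.2, -117.1, 224.9]
orientation: [0.0, 0.995, -0.099, 0.0]
contact_force: [0.7, -0.0, -0.7]
opening: 20.7
grip_force: 0.0
t 2.1 disp-frame TCP [ -87.3 -147.4  200.9] F(disp) [ 0.7  0.1 -0.7] open 20.7
world [542. 153. 200.] shift [  49.5 -285.2   24.9] turn [ 0.    -0.001  0.004]
```

```bash
python3 -m jog '[[1,[8,-48,0],[0,0,0.004]],[1,[16,-96,0],[0,0,0.004]],[1,[24,-144,0],[0,0,0.004]],[1,[32,-192,0],[0,0,0.004]],[1,[41,-240,8],[0,0,0.004]]]'; python3 go.py -39 138 130
```

```text
clock: 2.6
ee_pos: [525.0, 110.5, 217.5]
orientation: [-0.0, 0.995, -0.101, 0.001]
contact_force: [-0.0, -0.1, -0.1]
opening: 0.5
grip_force: 0.0
t 2.6 disp-frame TCP [-47.1  93.2 193.5] F(disp) [-0.  -0.1 -0.1] open 0.5
world [542. 153. 154.] shift [  7.9 -44.7  63.5] turn [-0.    -0.002  0.001]
```

```bash
python3 -m jog '[[1,[8,-46,10],[0,0,0]],[1,[8,-46,35],[0,0,0]],[1,[8,-46,60],[0,0,0]],[1,[8,-46,60],[0,0,0]]]'; python3 go.py -39 138 83; python3 -c "
from h import *
f=robot.grab_frame('scene');save(f,'pics/a.png');cv2.imwrite('pics/a1.png',cv2.resize(f['pixels'][90:280,180:440,::-1],None,fx=3,fy=3,interpolation=cv2.INTER_CUBIC))"
```

```text
clock: 3.0
ee_pos: [539.9, 151.9, 154.0]
orientation: [0.001, 0.995, -0.101, -0.002]
contact_force: [-0.8, 0.5, 1.2]
opening: 0.5
grip_force: 0.0
t 3.0 disp-frame TCP [-40.8 136.8 130. ] F(disp) [-0.9  0.3  1.2] open 0.5
world [542. 153. 107.] shift [ 2.  -1.3 46.9] turn [0.002 0.005 0.001]
```

View pics/a1.png

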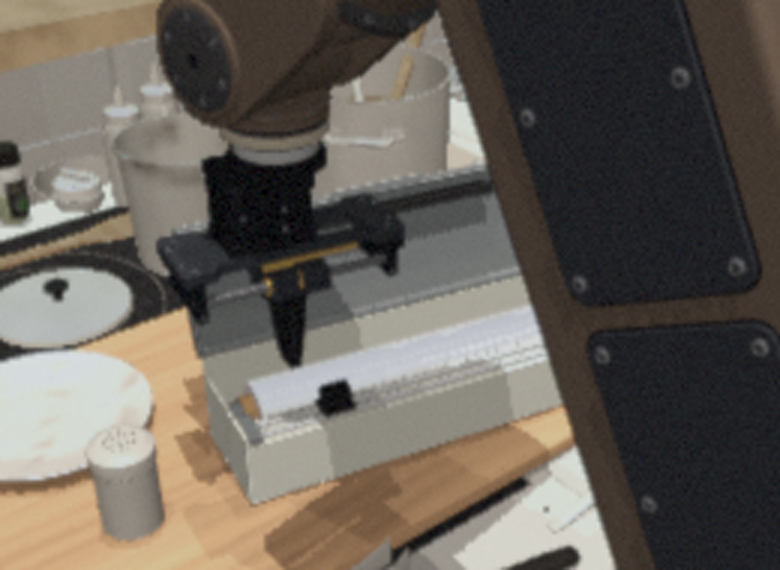

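The closed fingertips (crop (292,365)) stand above the rail, left of the cutter (337,397). They are in line and clear of the lid, so I lower them.

```bash
python3 -m jog '[[1,[2,-1,20],[0,0,0]],[1,[2,-1,38],[0,0,0]],[1,[2,-1,48],[0,0,0]],[1,[2,-1,48],[0,0,0]]]'; python3 go.py -39 115 82
```

```text
clock: 3.45
ee_pos: [543.5, 152.0, 108.7]
orientation: [0.0, 0.995, -0.101, -0.0]
contact_force: [0.4, 0.0, -0.4]
opening: 0.3
grip_force: 0.0
t 3.45 disp-frame TCP [-37.3 137.6  84.7] F(disp) [ 0.4  0.1 -0.4] open 0.3
world [537. 130. 106.] shift [-1.7 22.6  2.7] turn [ 0.     0.001 -0.   ]
```

```bash
python3 -m jog '[[1,[-1,5,2],[0,0,0]],[1,[-2,11,3],[0,0,0]],[1,[-2,17,3],[0,0,0]],[1,[-2,23,3],[0,0,0]],[1,[-2,30,3],[0,0,0]]]'; python3 go.py -39 0 82
```

```text
clock: 3.95
ee_pos: [535.5, 122.8, 106.0]
orientation: [-0.0, 0.995, -0.101, 0.0]
contact_force: [-0.9, 1.9, 1.1]
opening: 0.3
grip_force: 0.9
t 3.95 disp-frame TCP [-39.3 107.5  82. ] F(disp) [-1.2  1.7  1.1] open 0.3
world [514.  18. 106.] shift [  0.3 107.5  -0. ] turn [-0. -0.  0.]
```

```bash
python3 -m jog '[[1,[0,8,0],[0,0,0]],[1,[0,16,0],[0,0,0]],[1,[0,24,0],[0,0,0]],[1,[0,34,0],[0,0,0]],[1,[0,44,0],[0,0,0]]]'; python3 go.py -39 0 82;python3 -c "
from h import *
f=robot.grab_frame('scene');save(f,'pics/b.png');cv2.imwrite('pics/b1.png',cv2.resize(f['pixels'][90:280,180:440,::-1],None,fx=3,fy=3,interpolation=cv2.INTER_CUBIC))"
```

```text
clock: 4.45
ee_pos: [526.4, 79.4, 105.6]
orientation: [0.0, 0.995, -0.101, -0.0]
contact_force: [-0.4, 1.9, 0.5]
opening: 0.5
grip_force: 1.0
t 4.45 disp-frame TCP [-39.4  63.1  81.6] F(disp) [-0.7  1.8  0.5] open 0.5
world [514.  18. 106.] shift [ 0.4 63.1 -0.4] turn [0. 0. 0.]
```

View pics/b1.png

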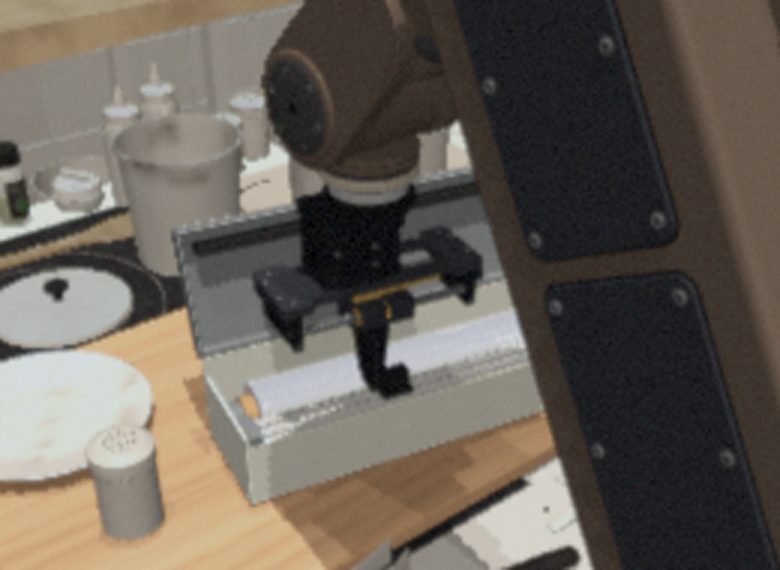

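The cutter (crop (395,381)) moves ahead of the fingertips at a steady 1.8 N, and the dispenser is unmoved. I continue.

```bash
python3 -m jog '[[1,[0,11,0],[0,0,0]],[1,[0,23,0],[0,0,0]],[1,[0,35,0],[0,0,0]],[1,[0,47,0],[0,0,0]],[1,[0,59,0],[0,0,0]]]'; python3 go.py -39 0 82
```

```text
clock: 5.0
ee_pos: [514.4, 21.3, 105.6]
orientation: [0.0, 0.995, -0.101, -0.0]
contact_force: [-1.0, 1.6, 0.1]
opening: 0.9
grip_force: 0.9
t 5.0 disp-frame TCP [-39.5   3.8  81.6] F(disp) [-1.3  1.3  0.1] open 0.9
world [514.  18. 106.] shift [ 0.5  3.8 -0.4] turn [0. 0. 0.]
```

```bash
python3 -m jog '[[1,[0,12,0],[0,0,0]],[1,[0,24,0],[0,0,0]],[1,[0,36,0],[0,0,0]],[1,[0,48,0],[0,0,0]],[1,[0,60,0],[0,0,0]]]'; python3 go.py -39 0 82
```

```text
clock: 5.5
ee_pos: [502.5, -37.4, 105.6]
orientation: [0.0, 0.995, -0.101, -0.0]
contact_force: [-1.2, 2.0, -0.7]
opening: 0.3
grip_force: 0.9
t 5.5 disp-frame TCP [-39.4 -56.1  81.6] F(disp) [-1.6  1.7 -0.7] open 0.3
world [514.  18. 106.] shift [  0.4 -56.1  -0.4] turn [0. 0. 0.]
```

```bash
python3 -m jog '[[1,[0,10,0],[0,0,0]],[1,[0,20,0],[0,0,0]],[1,[0,29,0],[0,0,0]],[1,[0,37,0],[0,0,0]],[1,[0,43,0],[0,0,0]]]'; python3 go.py -39 -115 82; python3 -c "
from h import *
f=robot.grab_frame('top');save(f,'pics/c.png');cv2.imwrite('pics/c1.png',cv2.resize(f['pixels'][110:260,200:440,::-1],None,fx=3.3,fy=3.3,interpolation=cv2.INTER_CUBIC))"
```

```text
clock: 6.0
ee_pos: [494.0, -79.2, 105.6]
orientation: [0.0, 0.995, -0.101, 0.0]
contact_force: [-0.4, 1.3, 0.1]
opening: 0.6
grip_force: 0.9
t 6.0 disp-frame TCP [-39.3 -98.8  81.6] F(disp) [-0.6  1.2  0.1] open 0.6
world [491. -95. 106.] shift [ 0.3 16.2 -0.4] turn [ 0. -0.  0.]
```

View pics/c1.png

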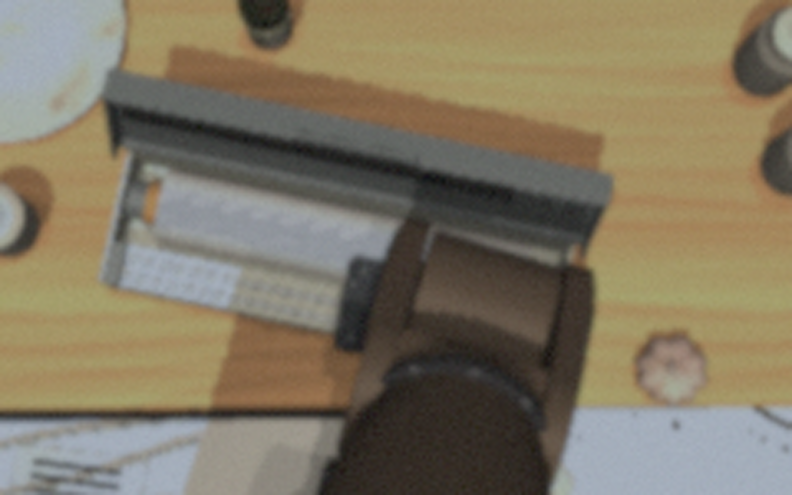

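The arm hides the cutter here, while the lid is still fully open and the dispenser in place. I go on in small steps and watch the force for the end stop.

```bash
python3 -m jog '[[1,[0,3,0],[0,0,0]],[1,[0,6,0],[0,0,0]],[1,[0,9,0],[0,0,0]],[1,[0,11,0],[0,0,0]],[1,[0,12,0],[0,0,0]]]'; python3 go.py -39 -115 82
```

```text
clock: 6.55
ee_pos: [491.7, -90.4, 105.6]
orientation: [0.0, 0.995, -0.101, 0.0]
contact_force: [0.4, 1.6, 0.4]
opening: 0.4
grip_force: 0.8
t 6.55 disp-frame TCP [ -39.3 -110.2   81.6] F(disp) [0.1 1.6 0.4] open 0.4
world [491. -95. 106.] shift [ 0.3  4.8 -0.4] turn [ 0. -0.  0.]
```

```bash
python3 -m jog '[[1,[0,1,0],[0,0,0]],[1,[0,2,0],[0,0,0]],[1,[0,3,0],[0,0,0]]]'; python3 go.py -39 -118 82
```

```text
clock: 6.85
ee_pos: [491.1, -93.2, 105.6]
orientation: [0.0, 0.995, -0.101, 0.0]
contact_force: [-0.1, 1.6, -0.5]
opening: 0.2
grip_force: 0.8
t 6.85 disp-frame TCP [ -39.3 -113.1   81.6] F(disp) [-0.4  1.5 -0.5] open 0.2
world [490. -98. 106.] shift [ 0.3  4.9 -0.4] turn [ 0. -0.  0.]
```

```bash
python3 -m jog '[[1,[0,1,0],[0,0,0]],[1,[0,2,0],[0,0,0]],[1,[0,3,0],[0,0,0]]]'; python3 go.py -39 -118 82
```

```text
clock: 7.15
ee_pos: [490.5, -95.7, 105.6]
orientation: [-0.0, 0.995, -0.101, 0.0]
contact_force: [2.5, 11.7, 0.4]
opening: 0.6
grip_force: 6.0
t 7.15 disp-frame TCP [ -39.4 -115.7   81.6] F(disp) [ 0.1 12.   0.4] open 0.6
world [490. -98. 106.] shift [ 0.4  2.3 -0.4] turn [-0.001  0.    -0.   ]
```

```bash
python3 -m jog '[[1,[0,0.5,0],[0,0,0]],[1,[0,1,0],[0,0,0]],[1,[0,1.5,0],[0,0,0]]]'; python3 go.py -39 -118 82
```

```text
clock: 7.45
ee_pos: [490.4, -96.8, 105.7]
orientation: [-0.001, 0.995, -0.101, 0.0]
contact_force: [3.7, 10.9, 0.6]
opening: 0.5
grip_force: 5.5
t 7.45 disp-frame TCP [ -39.3 -116.7   81.7] F(disp) [ 1.4 11.4  0.6] open 0.5
world [490. -98. 106.] shift [ 0.3  1.3 -0.4] turn [-0.001 -0.    -0.   ]
```

The force rose to 12 N at the end stop with TCP y = −115.4, so the cutter is home. I back off, rise and check.

```bash
python3 -m jog '[[1,[0,-3,0],[0,0,0]],[1,[0,-10,0],[0,0,0]],[1,[0,-20,0],[0,0,0]],[1,[0,-22,-30],[0,0,0]],[1,[0,-22,-70],[0,0,0]]]'; python3 -m jog '[[1,[0,-10,-40],[0,0,0]],[1,[-10,-20,-80],[0,0,0]],[1,[-20,-60,-110],[0,0,0]],[1,[-30,-108,-110],[0,0,0]],[1,[-40,-156,-110],[0,0,0]]]'; python3 go.py -39 60 255;  python3 -c "
from h import *
p=np.load('p.npy')
a=robot.grab_frame('top');b=robot.grab_frame('scene');save(a,'pics/d_t.png');save(b,'pics/d_s.png')
A=cv2.resize(a['pixels'][120:250,220:400,::-1],(780,563),interpolation=cv2.INTER_CUBIC)[200:]
cv2.imwrite('pics/d1.png',np.vstack([A,cv2.resize(b['pixels'][180:235,250:430,::-1],(780,236),interpolation=cv2.INTER_CUBIC)]))"
```

```text
clock: 7.95
ee_pos: [493.9, -75.0, 175.2]
orientation: [-0.0, 0.995, -0.101, -0.002]
contact_force: [1.3, 0.5, 1.2]
opening: 0.6
grip_force: 0.0
clock: 8.45
ee_pos: [486.6, 86.8, 286.9]
orientation: [-0.0, 0.995, -0.101, 0.001]
contact_force: [1.5, -0.2, -0.5]
opening: 0.5
grip_force: 0.0
t 8.45 disp-frame TCP [-79.9  62.3 262.9] F(disp) [ 1.5  0.1 -0.5] open 0.5
world [526.  76. 279.] shift [40.9  2.3  8. ] turn [-0.    -0.003 -0.001]
```

View pics/d1.png

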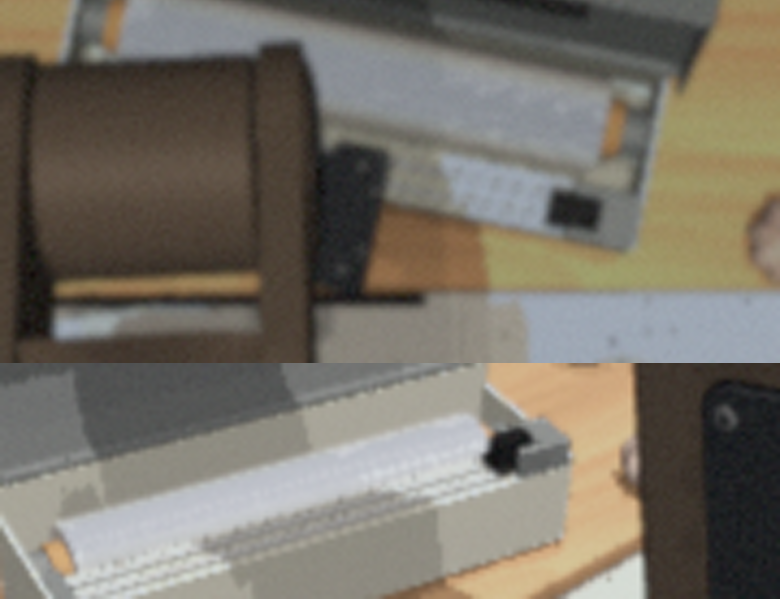

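The cutter sits in the pocket (top panel (575,210), scene panel (507,450)) and the lid is still open. Next, over the lid to behind it.

```bash
python3 -m jog '[[1,[46,14,0],[0,0,0]],[1,[92,28,0],[0,0,0]],[1,[138,42,0],[0,0,0]],[1,[184,56,0],[0,0,0]],[1,[212,62,0],[0,0,0]]]'; python3 -m jog '[[1,[0,0,0],[0,0,0]],[1,[0,0,25],[0,0,0]],[1,[0,0,55],[0,0,0]],[1,[0,0,80],[0,0,0]],[1,[0,0,80],[0,0,0]]]';python3 go.py 110 0 180;  python3 -c "
from h import *
b=robot.grab_frame('scene');save(b,'pics/e_s.png')
cv2.imwrite('pics/e1.png',cv2.resize(b['pixels'][70:270,180:440,::-1],(780,600),interpolation=cv2.INTER_CUBIC))"
```

```text
clock: 9.05
ee_pos: [684.1, -20.6, 284.6]
orientation: [0.0, 0.995, -0.102, -0.0]
contact_force: [-0.3, 0.4, 0.3]
opening: 0.6
grip_force: 0.0
clock: 9.55
ee_pos: [679.9, -18.0, 202.4]
orientation: [0.0, 0.995, -0.101, -0.003]
contact_force: [-0.2, 0.3, 0.9]
opening: 0.5
grip_force: 0.0
t 9.55 disp-frame TCP [130.5  -1.4 178.4] F(disp) [-0.3  0.3  0.9] open 0.5
world [660. -12. 204.] shift [-20.5  -1.4  -1.5] turn [0.001 0.006 0.001]
```

View pics/e1.png

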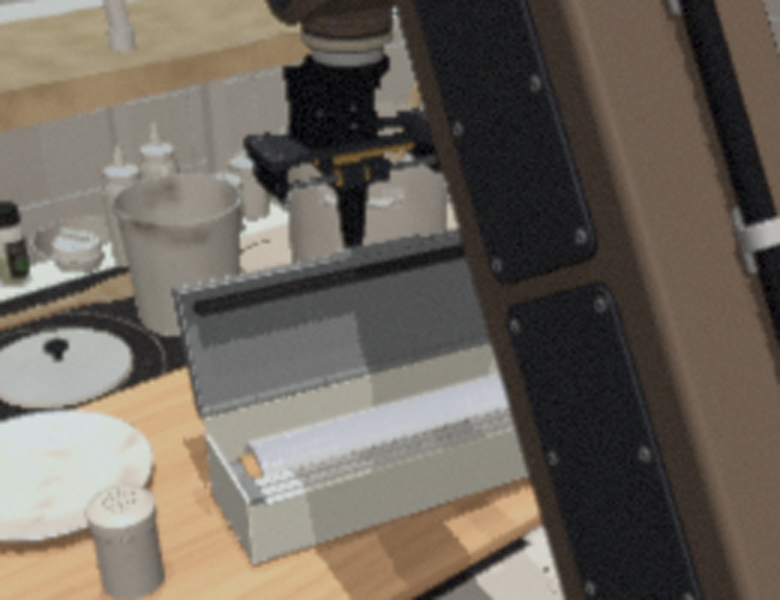

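The closed fingers stand behind the lid's edge (crop (352,250)), below its top and clear of everything. I push it forward.

```bash
python3 -m jog '[[1,[-8,0,-1],[0,0,0]],[1,[-16,0,-1],[0,0,0]],[1,[-24,0,-1],[0,0,0]],[1,[-32,0,-1],[0,0,0]],[1,[-40,0,-1],[0,0,0]]]';python3 go.py 50 0 180
```

```text
clock: 10.1
ee_pos: [642.5, -10.4, 207.5]
orientation: [0.0, 0.995, -0.101, 0.001]
contact_force: [2.0, -0.5, 1.1]
opening: 0.5
grip_force: 1.0
t 10.1 disp-frame TCP [ 92.4  -1.5 183.5] F(disp) [ 2.  -0.1  1.1] open 0.5
world [601.  -0. 204.] shift [-42.4  -1.5   3.4] turn [-0.    -0.002  0.   ]
```

```bash
python3 -m jog '[[1,[-8,0,0],[0,0,0]],[1,[-16,0,0],[0,0,0]],[1,[-24,0,0],[0,0,0]],[1,[-32,0,0],[0,0,0]],[1,[-40,0,0],[0,0,0]]]';python3 go.py 24 0 183
```

```text
clock: 10.6
ee_pos: [602.9, -2.3, 206.4]
orientation: [0.0, 0.995, -0.101, -0.0]
contact_force: [1.9, -0.4, -1.1]
opening: 0.6
grip_force: 0.8
t 10.6 disp-frame TCP [ 51.9  -1.5 182.4] F(disp) [ 1.9 -0.  -1.1] open 0.6
world [576.   5. 207.] shift [-27.9  -1.6  -0.6] turn [0. 0. 0.]
```

```bash
python3 -m jog '[[1,[-9,0,0],[0,0,0]],[1,[-18,0,0],[0,0,0]],[1,[-28,0,0],[0,0,0]],[1,[-36,0,4],[0,0,0]],[1,[-44,0,9],[0,0,0]]]';python3 go.py 0 0 167
```

```text
clock: 11.1
ee_pos: [559.8, 6.6, 197.5]
orientation: [0.0, 0.995, -0.101, 0.0]
contact_force: [1.5, 0.9, 0.6]
opening: 0.5
grip_force: 0.5
t 11.1 disp-frame TCP [  7.9  -1.5 173.5] F(disp) [1.2 1.2 0.6] open 0.5
world [552.  10. 191.] shift [-7.9 -1.5  6.5] turn [-0. -0.  0.]
```

```bash
python3 -m jog '[[1,[-8,0,6],[0,0,0]],[1,[-14,0,14],[0,0,0]],[1,[-20,0,22],[0,0,0]],[1,[-25,0,30],[0,0,0]],[1,[-28,0,36],[0,0,0]]]';python3 go.py -28 0 122
```

```text
clock: 11.6
ee_pos: [532.4, 12.1, 160.6]
orientation: [0.0, 0.995, -0.101, -0.001]
contact_force: [0.4, 0.2, 1.2]
opening: 0.7
grip_force: 0.3
t 11.6 disp-frame TCP [-20.   -1.6 136.6] F(disp) [0.4 0.2 1.2] open 0.7
world [525.  15. 146.] shift [-8.  -1.6 14.7] turn [0.    0.001 0.   ]
```

```bash
python3 -m jog '[[1,[-4,0,7],[0,0,0]],[1,[-8,0,15],[0,0,0]],[1,[-12,0,22],[0,0,0]],[1,[-16,0,29],[0,0,0]],[1,[-18,0,34],[0,0,0]]]';python3 go.py -40 0 98.5
```

```text
clock: 12.1
ee_pos: [514.9, 15.7, 126.9]
orientation: [0.0, 0.995, -0.101, -0.0]
contact_force: [-0.5, 0.7, 0.4]
opening: 0.6
grip_force: 0.2
t 12.1 disp-frame TCP [-37.9  -1.6 102.9] F(disp) [-0.6  0.6  0.4] open 0.6
world [513.  18. 122.] shift [-2.1 -1.6  4.4] turn [0.    0.001 0.   ]
```

```bash
python3 -m jog '[[1,[0,0,1.5],[0,0,0]],[1,[0,0,3],[0,0,0]],[1,[0,0,4],[0,0,0]],[1,[0,0,5],[0,0,0]]]';python3 go.py -40 0 98.5
```

```text
clock: 12.5
ee_pos: [515.6, 15.6, 122.7]
orientation: [0.0, 0.995, -0.101, 0.0]
contact_force: [-0.7, 0.6, 7.9]
opening: 0.2
grip_force: 4.1
t 12.5 disp-frame TCP [-37.2  -1.6  98.7] F(disp) [-0.8  0.5  7.9] open 0.2
world [513.  18. 122.] shift [-2.8 -1.6  0.2] turn [ 0. -0.  0.]
```

Contact is at z = 98.7, where the shut lid's outer face must lie (98.5). I press a little more to make sure, then rise and check.

```bash
python3 -m jog '[[1,[0,0,1],[0,0,0]],[1,[0,0,2],[0,0,0]],[1,[0,0,2.5],[0,0,0]],[1,[0,0,2.5],[0,0,0]]]';python3 go.py -40 0 98.5; python3 -m jog '[[1,[0,0,-5],[0,0,0]],[1,[0,0,-30],[0,0,0]],[1,[0,0,-70],[0,0,0]],[1,[0,0,-115],[0,0,0]],[1,[0,0,-160],[0,0,0]]]'
```

```text
clock: 12.9
ee_pos: [515.7, 15.6, 122.5]
orientation: [0.0, 0.995, -0.101, 0.001]
contact_force: [-9.1, -0.8, 30.0]
opening: 0.2
grip_force: 15.1
t 12.9 disp-frame TCP [-37.1  -1.6  98.5] F(disp) [-8.8 -2.6 30. ] open 0.2
world [513.  18. 122.] shift [-2.9 -1.6 -0.1] turn [-0.    -0.002  0.   ]
clock: 13.4
ee_pos: [515.2, 15.7, 281.9]
orientation: [0.0, 0.995, -0.101, -0.0]
contact_force: [1.0, -1.3, -0.2]
opening: 0.3
grip_force: 0.0
```

```bash
python3 -m jog '[[1,[-20,40,0],[0,0,0]],[1,[-40,80,0],[0,0,0]],[1,[-60,125,0],[0,0,0]],[1,[-70,170,0],[0,0,0]],[1,[-80,215,0],[0,0,0]]]';python3 -c "
from h import *
a=robot.grab_frame('top');b=robot.grab_frame('scene');save(a,'pics/f_t.png')
A=cv2.resize(a['pixels'][130:235,180:420,::-1],(780,341),interpolation=cv2.INTER_CUBIC)
cv2.imwrite('pics/f1.png',np.vstack([A,cv2.resize(b['pixels'][170:270,200:500,::-1],(780,259),interpolation=cv2.INTER_CUBIC)]))"
```

```text
clock: 13.9
ee_pos: [392.8, -180.2, 280.6]
orientation: [0.0, 0.995, -0.101, 0.001]
contact_force: [1.8, -0.2, -0.8]
opening: 0.6
grip_force: 0.0
```

View pics/f1.png

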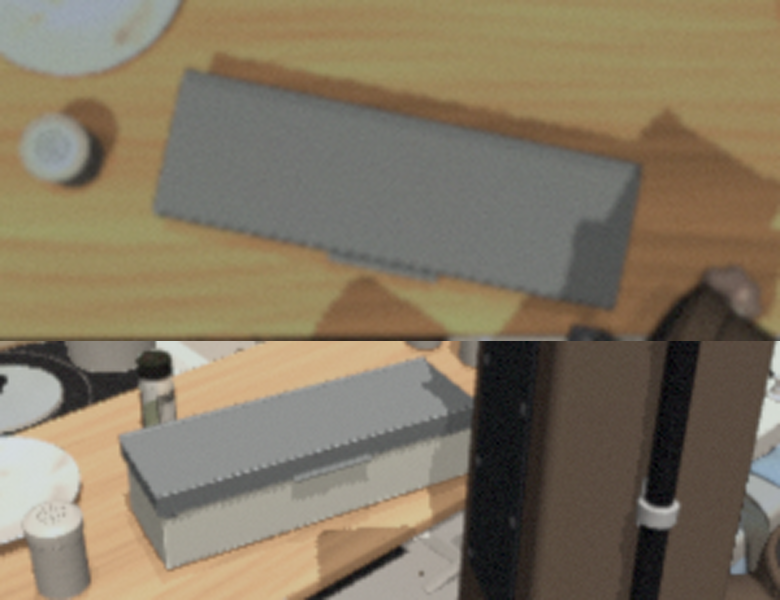

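The lid is shut flat: its front edge lies evenly over the box in both views, and the contact under 30 N stayed at z = 98.5. The dispenser is in place and the robot is clear, so I hand in.

```bash
python3 -c "
from station import robot
print(robot.job_done())"
```

```text
the job is handed in; nothing more can be done
None
```

The cutter is in its pocket (the push met the end stop), the lid is pressed shut over it, the dispenser shows no visible shift, and the job is handed in; no verdict was returned.

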